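# Hold the scanner enclosure open

## Task

Take the hex driver out of the clamp block on the scanner enclosure's lid, stand it in the empty narrow steel cup and let go of it. Then lift the lid, which has a lift bar, with the fingers to 50 degrees open from shut, and keep it there for the person at the sample: the lid is sprung shut, so your program finishes while the fingers still hold it steady at that angle. Leave the lid shut until the driver stands in the cup, and leave the other things on the table where they are.

Things in the scene. Friction and masses are not known exactly. Their poses are not given: they have to be found in the camera images.
- enclosure: scanner enclosure, fixed to the table: a black base plate 210 x 230 x 12 mm carrying an aluminium box 170 (its x) x 190 (its y) x 70 mm with a flat grey lid whose top is 90 mm above the table. Origin: centre of the underside; x points from the lid's bar to its hinge (roughly away from the robot), z up
- hood_lid (a joint): opening angle of the enclosure's lid in rad: 0 shut (level), grows as the bar side rises, stop at 1.6; 50 degrees is 0.873. A plain hinge, no stay: the lid's weight (about 0.45 kg) and a spring shut it from any angle up to the stop; holding it at the bar takes about 2 to 5 N
- hood_lid_bar (a point): middle of the lid's lift bar, on the bar's axis: a round steel bar 12 mm thick and 110 mm long, parallel to the hinge, carried by two 8 mm arms at its ends, 62 mm out from the lid's free edge (so 56 mm of open space between bar and lid), level with the lid, 86 mm above the table when shut. Turns with the lid; when shut its axes are the enclosure's (y along the bar)
- hood_lid_hinge (a point): point on the lid's hinge axis, mid-width, at the far edge of the box, 82.5 mm above the table; the axis runs along the enclosure's y. The bar's axis is 232 mm from it towards the bar side and 4 mm above it when the lid is shut
- driver: loose hex driver, 140 mm long, about 90 g: a round steel shank 8 mm thick for the first 65 mm, then a round black handle 24 mm thick and 75 mm long. Origin: the shank's tip; z points along it to the handle's end. At the start it stands upright (within a few degrees) with its tip on the lid's top, 90.5 mm above the table, in the 10 mm hole, 26 mm deep, of a square steel clamp block 36 x 36 x 26 mm on the lid (a second block, 12 mm high, has no hole)
- cup: holder cup, narrow open steel cylinder fixed to the table and empty: outer diameter 42 mm, inner 34 mm, rim 75 mm above the table, inner floor 6 mm above the table, flat foot 68 mm across. Origin: centre of the underside; z up. One of four places left and right of the enclosure
- beaker: bystander: glass beaker 68 mm across, 70 mm high, holding three swab sticks that reach 120 mm; origin under its centre
- weight: bystander: black round weight 60 mm across, 85 mm high; origin under its centre
- jar: bystander: amber jar with a lid, 56 mm across, 70 mm high; origin under its centre
- sample_box: bystander: flat clear box 90 x 70 x 30 mm; origin under its centre
- dish: bystander: closed glass dish 94 mm across, about 17 mm high; origin under its centre
- spanner: bystander: small steel spanner 130 mm long, lying flat; origin under its middle
- tweezers: bystander: steel tweezers 125 mm long, lying flat, 6 mm high; origin near their middle
Mind the look-alikes: they are no part of the job. There is more than one size of the driver; the job needs the smaller.

How it is judged:
On the way, in this order (a step that is already met when the one before it is completed fails the run):
1. the driver stands in the cup, let go of, with the lid shut (horizontal distance between driver and cup below 0.02 m and z of driver in the frame of cup between 0 and 0.014 m and angle between driver's own z axis and vertical below 0.35 rad and contact force between the fingers and driver below 0.1 N and value of joint hood_lid below 0.1 rad), for 0.2 s.
2. the lid is held by the fingers at 50 degrees (value of joint hood_lid between 0.75 and 0.995 rad and velocity of joint hood_lid between -0.1 and 0.1 rad/s and contact force between the fingers and hood_lid above 1 N), for 0.3 s.
At the end, for the whole second after the job is handed in: the fingers hold the lid (contact force over 1 N) steady at 50 degrees within 7 degrees (0.75 to 0.995 rad, under 0.1 rad/s), nothing else touches the lid, and the driver stands on the cup's floor, leaning less than 20 degrees, at rest and not touched by the fingers (all of step 2 and horizontal distance between driver and cup below 0.02 m and z of driver in the frame of cup between 0 and 0.014 m and angle between driver's own z axis and vertical below 0.35 rad and contact force between the fingers and driver below 0.1 N and linear speed of driver below 0.05 m/s and contact force between hood_lid and beaker below 0.2 N and contact force between hood_lid and weight below 0.2 N and contact force between hood_lid and jar below 0.2 N and contact force between hood_lid and sample_box below 0.2 N and contact force between hood_lid and dish below 0.2 N and contact force between hood_lid and spanner below 0.2 N and contact force between hood_lid and tweezers below 0.2 N and contact force between hood_lid and driver below 0.2 N); the arm keeps its last pose, push and grip.
It fails at once if the lid is raised more than 0.15 rad while the driver does not stand in the cup (value of joint hood_lid above 0.15 rad and not (horizontal distance between driver and cup below 0.02 m and z of driver in the frame of cup between 0 and 0.014 m and angle between driver's own z axis and vertical below 0.35 rad)).
It fails at once if a bystander is moved more than 40 mm (distance of any of beaker, weight, jar, sample_box, dish, spanner, tweezers from where it was at the start of the episode above 0.04 m).
It also fails if it takes over 53 s, if anything falls off the work surface, if the arm or the gripper's body presses on something with over 40 N, if the wrist force passes 120 N, or if a joint passes its speed limit or range.

## Robot

A 6-joint arm with a two-finger parallel gripper is mounted at the origin on the work surface. World frame = base frame: x ahead of the robot, y to its left, z up, the work surface at z = 0. Lengths are in m, angles in rad, forces in N, time in s.
With the tool pointing down it reaches from about 0.375 to 0.975 m from the base axis. Payload 3.8 kg.
Tool frame: the origin (TCP) lies midway between the tips of the shut fingers; the grasp point (between the pads) lies 19 mm behind it; x points along the fingers, y is the direction in which the jaws open and shut, and the axes are right-handed (so a half turn about x gives the same grasp; the last joint's range is limited). The gripper opens to 88 mm and grips with 3 to 60 N. Pads are 18 mm wide; open, the fingers measure 123 mm over their backs; the gripper's body (75 mm by 187 mm) begins 45 mm behind the grasp point.
Start: joints at [1.225, 0.264, 1.604, -0, 1.274, -0.037], TCP at [0.205, 0.643, 0.239] pointing down, gripper open.
Joint ranges: [-2.63, 2.63], [-0.94, 2.18], [0.31, 2.57], [-1.31, 4.45], [0, 2.66], [-2.55, 2.55]. Speed limits (rad/s): [2.57, 2.57, 3.14, 3.14, 3.14, 3.14].

## Interface

Orientations are given as a rotation vector (axis times angle).
In Python, from cell import manip, inverse_kinematics, cams, order gives the robot as it stands. Calls block until the motion is done:
- manip.move_pose(position, orientation): joint-space move of the TCP to a pose.
- manip.move_linear(position, rate=0.15, rot=None): straight line of the TCP; rot=None keeps the orientation; rate is the mean speed in m/s.
- manip.set_joints(angles): joint-space move.
- manip.set_gripper(opening, force=None): finger opening in m; force is the grip in N (None keeps the last); returns when the fingers have stopped.
- manip.dwell(seconds).
- inverse_kinematics(position, orientation): joint angles nearest the present ones, or None.
- manip.state(): the state.
- cams.capture(name): name is "side" or "top"; returns a dict with "image" (384x512x3 uint8, blue, green, red), "z_map" (384x512 float32, m along the optical axis (not along the pixel's ray), 0 where there is no reading), "intrinsics" (3x3 intrinsics, pixels), "k1" (the pictures are not rectified: a ray, as slopes to the right and down, at radius r is drawn at 1 + k1 r^2 times it, then the intrinsics apply), "position" and "orientation" of the camera in the world. Camera axes: x right, y down, z forward; pixel columns grow to the right and rows downward; lengths in m; the calibration is good to about 2 mm. A picture is of the moment at which its call begins.
A pose or a line that the arm cannot do raises manip.IKError and nothing moves.
- order.close_job(): hands the job in, once; it reports no verdict.
The state is a dict: "clock": time; "joint_pos": joint angles; "joint_velocities": joint speeds; "tau": joint torques, N m; "tool_pos": TCP position; "tcp_rot": TCP orientation; "contact_force": force on the tool from outside, world axes, zero at the start; "moment": the same for the moment, N m; "gripper_width": finger opening in m.
Only numpy, scipy, OpenCV 4.12 (cv2) and the standard library are available. Lean on these libraries where they do the work, as an engineer would, in place of code of your own. Each camera call takes 0.05 s, during which the arm holds its last target. There are 200 camera calls.

## Working session

There is one attempt and no reset: what is moved stays moved. The work goes in short steps, each a Python script; the robot and the scene stay as the last script left them, time stands still between calls to the robot, and variables do not carry over. Pictures are saved under pics/ and viewed, about 8 in all and at most 12, crops included, and the job is handed in when it is done.

```bash
mkdir -p pics; ls; cat > h.py <<'E'
import numpy as np, cv2
from scipy.spatial.transform import Rotation as R
from cell import manip, inverse_kinematics, cams, order
def pts(c,uv):
    """rays (world) for pixels"""
    K=np.array(c["intrinsics"],float); uv=np.asarray(uv,float).reshape(-1,1,2)
    n=cv2.undistortPoints(uv,K,np.array([c["k1"],0,0,0,0.]))[:,0]
    return n
def Rm(c):
    o=np.array(c["orientation"],float)
    return o if o.shape==(3,3) else R.from_rotvec(o).as_matrix()
def ray(c,uv):
    n=pts(c,uv); d=np.c_[n,np.ones(len(n))]@Rm(c).T
    return np.array(c["position"]),d
def plane(c,uv,z):
    p,d=ray(c,uv); return p+d*((z-p[2])/d[:,2])[:,None]
def cloud(c):
    z=c["z_map"]; v,u=np.mgrid[:z.shape[0],:z.shape[1]]
    p,d=ray(c,np.c_[u.ravel(),v.ravel()])
    return (p+d*z.ravel()[:,None]).reshape(*z.shape,3)
E
python3 - <<'E'
from h import *
import pickle
for n in("top","side"):
    c=cams.capture(n); pickle.dump(c,open(n+".pkl","wb"))
    cv2.imwrite(f"pics/{n}0.png",cv2.resize(c["image"],(768,576)))
    print(n,c["position"],c["orientation"],c["k1"],c["intrinsics"])
s=manip.state();print(s["clock"],s["tcp_rot"],s["contact_force"])
E
```

```text
pics
top [0.38469599 0.01488002 1.01440222] [-2.15272322  2.13116562 -0.16152975] -0.1356945016021047 [[420.40911752   0.         256.76416003]
 [  0.         420.40911752 188.95038232]
 [  0.           0.           1.        ]]
side [0.40857174 0.69830867 0.9813592 ] [-0.31065207  2.90278722 -1.01513636] 0.03260801513749936 [[471.44898579   0.         251.64771976]
 [  0.         471.44898579 193.91964676]
 [  0.           0.           1.        ]]
0.1 [ 0.24080593  1.55756956 -0.24393506] [ 0.13703897  0.12951707 -0.02727328]
```

View pics/top0.png

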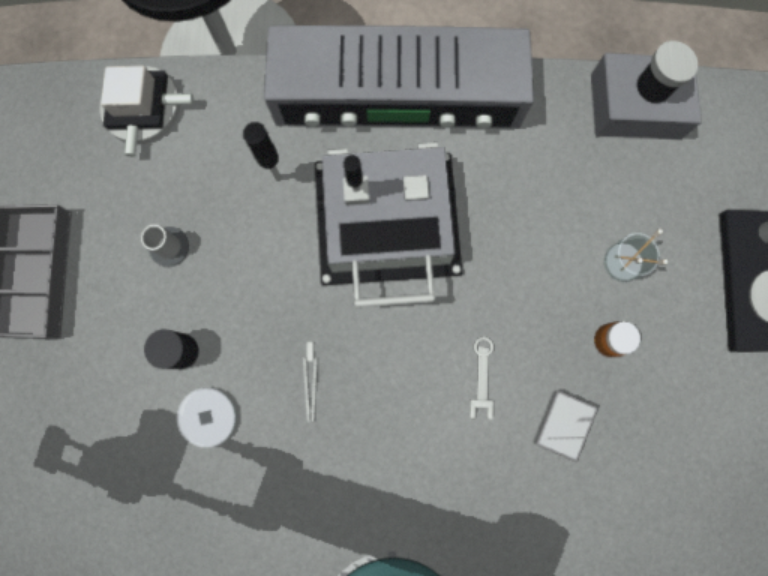

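View pics/side0.png

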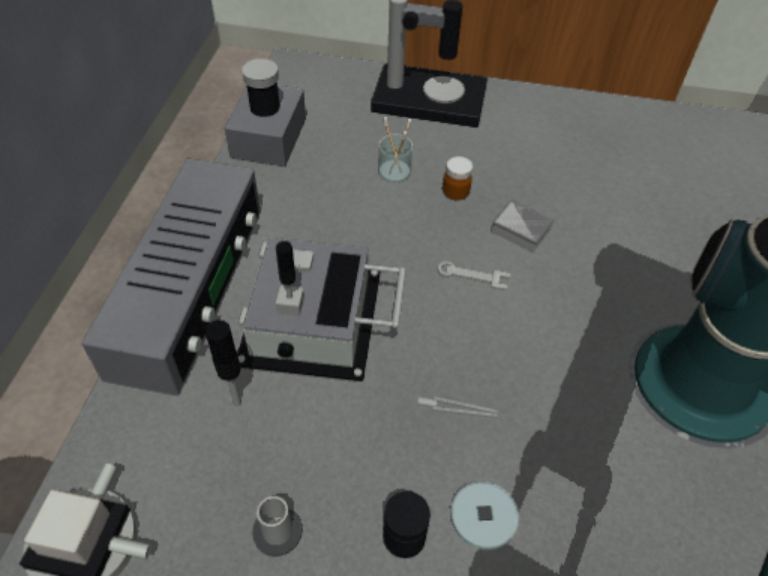

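The two candidate drivers, in 768x576 pixel coordinates:
- **Driver on the lid:** top (354,175), side (287,265). It stands in the clamp block, so it fits the description.
- **Driver left of the enclosure:** top (262,145), side (222,350). It is larger and stands on the table, so it's the look-alike.

The empty cup is at top (154,238) and side (273,515). The lift bar runs from (357,300) to (432,298) in the top view.

I'll measure these next and make an enlarged crop to confirm the driver.

```bash
cat > m.py <<'E'
from h import *
import pickle
T,S=[pickle.load(open(n+".pkl","rb")) for n in("top","side")]
for n,c in(("top",T),("side",S)):
    P=cloud(c); P[c["z_map"]==0]=np.nan
    def box(u0,v0,u1,v1):  # view px
        s=np.s_[int(v0/1.5):int(v1/1.5),int(u0/1.5):int(u1/1.5)]; q=P[s].reshape(-1,3); return q[~np.isnan(q[:,0])]
    B=dict(top=dict(lid=(310,140,470,315),cup=(130,210,200,275),big=(235,110,290,190)),side=dict(lid=(235,225,412,380),cup=(245,480,305,560),big=(200,310,250,410)))[n]
    q=box(*B["lid"]); z=q[:,2]
    l=q[(z>.083)&(z<.096)]; 
    print(n,"lid z",np.median(l[:,2]),len(l),cv2.minAreaRect(l[:,:2].astype(np.float32)))
    d=q[(z>.165)]; print(" handle pts",len(d),d.mean(0),d.min(0),d.max(0))
    t=q[z>.224]; print(" handle top",len(t),t.mean(0) if len(t) else '')
    q=box(*B["cup"]); r=q[(q[:,2]>.065)&(q[:,2]<.085)]; print(" rim",len(r),cv2.minEnclosingCircle(r[:,:2].astype(np.float32)),r[:,2].max())
    f=q[(q[:,2]>.003)&(q[:,2]<.06)]
    q=box(*B["big"]); print(" big zmax",q[:,2].max())
a=T["image"][85:215,195:320]; b=S["image"][145:260,125:280]
cv2.imwrite("pics/crop1.png",np.hstack([cv2.resize(a,(400,416)),cv2.resize(b,(400,416))]))
E
python3 m.py
```

```text
top lid z 0.09027169712658312 5804 ((0.6208673715591431, 0.014057077467441559), (0.24806058406829834, 0.19101400673389435), 4.669368267059326)
 handle pts 228 [0.65881571 0.06202949 0.21257208] [0.65097956 0.05083258 0.16507288] [0.67558099 0.07433963 0.23416047]
 handle top 116 [0.66271697 0.06274201 0.22989947]
 rim 133 ((0.5989696383476257, 0.3791155219078064), 0.022155512124300003) 0.07740600090701
 big zmax 0.20508619600668654
side lid z 0.09186679197854519 4075 ((0.650127649307251, 0.00501503050327301), (0.30319663882255554, 0.21490426361560822), 4.804226875305176)
 handle pts 289 [0.66302031 0.06785092 0.20704053] [0.65303185 0.05045976 0.16501292] [0.67647558 0.07521671 0.23538577]
 handle top 96 [0.66411955 0.06376494 0.23076327]
 rim 187 ((0.5988644361495972, 0.37960246205329895), 0.02124502696096897) 0.0783661514606182
 big zmax 0.20506921284721935
```

View pics/crop1.png

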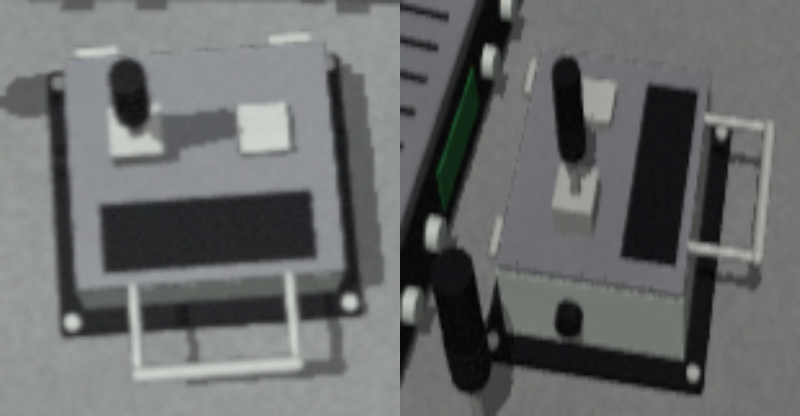

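The crop confirms the driver. The one on the lid sits in the holed steel block with its handle top at z = 0.230, as stated. The one on the table has its top at 0.205, so it's about 205 mm long and is the big one.

Next I'll refine the block, bar and hinge positions and check IK.

```bash
cat > m2.py <<'E'
from h import *
import pickle
T,S=[pickle.load(open(n+".pkl","rb")) for n in("top","side")]
yaw=np.radians(4.7); ex=np.array([np.cos(yaw),np.sin(yaw)]); ey=np.array([-ex[1],ex[0]])
for n,c in(("top",T),("side",S)):
    P=cloud(c); P[c["z_map"]==0]=np.nan; P=P.reshape(-1,3); P=P[~np.isnan(P[:,0])]
    near=np.abs(P[:,:2]-[.65,.06]).max(1)<.04
    b=P[near&(P[:,2]>.108)&(P[:,2]<.121)]; r=(b[:,:2]-[.65,.06])@np.c_[ex,ey]
    print(n,"block",b[:,:2].mean(0),r.min(0),r.max(0),(r.min(0)+r.max(0))/2@np.c_[ex,ey].T+[.65,.06])
    h=P[near&(P[:,2]>.15)]
    for lo in(.16,.18,.2,.22):
        k=h[(h[:,2]>lo)&(h[:,2]<lo+.015)]; print("  ",lo,len(k),k[:,:2].min(0) if len(k) else'',k[:,:2].max(0) if len(k) else '')
    B=P[(np.abs(P[:,2]-.088)<.012)&(P[:,0]>.48)&(P[:,0]<.522)&(np.abs(P[:,1])<.09)]
    rr=B[:,:2]@np.c_[ex,ey]; m=rr[:,0]<rr[:,0].min()+.014
    print("  bar",m.sum(),rr[m].min(0),rr[m].max(0),B[m].mean(0),np.degrees(np.arctan(np.polyfit(B[m][:,1],B[m][:,0],1)[0])))
    g=P[(P[:,2]>.15)&(P[:,2]<.22)&(np.abs(P[:,0]-.7)<.1)&(np.abs(P[:,1]-.22)<.08)]; print("  big",g.mean(0))
    for nm,xy in dict(instr=(.82,.05)).items():
        g=P[np.abs(P[:,:2]-xy).max(1)<.12]; g=g[g[:,2]>.05]; print("  instr",g.max(0),g[g[:,0]>.75].min(0))
img=T["image"]; 
# bar ends by ray on z=.086
print(plane(T,[[357/1.5,300/1.5],[432/1.5,298/1.5]],.086))
s=manip.state(); print(R.from_rotvec(s["tcp_rot"]).as_matrix().round(2))
E
python3 m2.py
```

```text
top block [0.65846376 0.06225313] [-0.00475572 -0.01623979] [0.03144128 0.01979107] [0.66315242 0.06286296]
   0.16 23 [0.65173168 0.0508694 ] [0.6621589  0.07381153]
   0.18 25 [0.65097956 0.05227927] [0.6590959  0.07309632]
   0.2 24 [0.65162026 0.05163817] [0.66168279 0.07405472]
   0.22 124 [0.65181264 0.0510526 ] [0.67558099 0.07433963]
  bar 294 [ 0.49590167 -0.09700726] [0.5096626  0.02175881] [0.5030576  0.00415073 0.09050602] -4.703538135719425
  big [0.71289424 0.19695716 0.18966445]
  instr [0.93980015 0.16993636 0.11579042] [ 0.75000255 -0.06985906  0.05009803]
side block [0.66511844 0.06548567] [-0.00174408 -0.02008944] [0.03488203 0.02110858] [0.66647151 0.06186549]
   0.16 47 [0.65303185 0.06026818] [0.67603248 0.0742905 ]
   0.18 48 [0.65370833 0.06273085] [0.67616931 0.07453492]
   0.2 44 [0.6537927  0.05499089] [0.67623735 0.07410071]
   0.22 109 [0.65323617 0.05045976] [0.67647558 0.07370079]
  bar 203 [ 0.49666231 -0.09941367] [0.50975391 0.02220466] [0.50386366 0.00731048 0.09171708] -4.860106992126287
  big [0.71528742 0.20581224 0.18617839]
  instr [0.93996202 0.16999892 0.11744393] [ 0.75007622 -0.06999272  0.05001395]
[[ 0.50134705  0.05822722  0.086     ]
 [ 0.50544685 -0.05309424  0.086     ]]
[[-0.    0.3   0.95]
 [-0.    0.95 -0.3 ]
 [-1.   -0.   -0.  ]]
```

Measurements against the stated sizes:
- **Driver:** upright at (0.664, 0.063), with a handle span of 24 mm.
- **Cup:** rim centre at (0.599, 0.379), radius about 21 mm.
- **Bar:** centre near (0.5035, 0.003), yaw 4.7°.

All of them agree. I'll check IK, then do the driver transfer.

```bash
cat >> h.py <<'E'
DRV=np.array([.6642,.0627]); CUP=np.array([.599,.3793]); YAW=np.radians(4.7)
BAR=np.array([.5035,.003,.086])
ROT=R.from_matrix(np.array([[0,0,1],[0,1,0],[-1,0,0.]]))   # tool down, jaws along y
EX=np.array([np.cos(YAW),np.sin(YAW),0])
HINGE=np.r_[(BAR+.232*EX)[:2],.0825]
def lidpose(th,a,flip=1,back=0.):
    """TCP pose gripping bar at lid angle th with tool pitched a below level"""
    r,p0=np.hypot(.232,.0035),np.arctan2(.0035,.232)
    g=HINGE-EX*r*np.cos(th+p0)+np.array([0,0,r*np.sin(th+p0)])
    d=EX*np.cos(a)+np.array([0,0,-np.sin(a)]); j=flip*(EX*np.sin(a)+np.array([0,0,np.cos(a)]))
    M=np.c_[d,j,np.cross(d,j)]
    return g+d*(.019-back), R.from_matrix(M).as_rotvec()
E
python3 - <<'E'
from h import *
rv=ROT.as_rotvec()
for xy,z in((DRV,.31),(DRV,.184),(DRV,.325),(CUP,.325),(CUP,.1)): 
    q=inverse_kinematics(np.r_[xy,z],rv); print(xy,z,None if q is None else np.round(q,2))
for f in(1,-1):
  for a in(30,40,50,60):
    for th,b in((0,.09),(0,0),(.3,0),(.6,0),(.873,0)):
      for e in ([a] if th==0 else [a,a+35*th/.873]):
        q=inverse_kinematics(*lidpose(th,np.radians(e),f,b)); print(f,a,th,b,round(e),None if q is None else np.round(q,2))
E
```

```text
[0.6642 0.0627] 0.31 [ 0.06  0.22  1.53 -0.    1.39 -1.51]
[0.6642 0.0627] 0.184 [ 0.06  0.29  1.68 -0.    1.18 -1.51]
[0.6642 0.0627] 0.325 [ 0.06  0.21  1.51 -0.    1.42 -1.51]
[0.599  0.3793] 0.325 [ 0.53  0.29  1.41 -0.    1.44 -1.04]
[0.599  0.3793] 0.1 [ 0.53  0.43  1.65 -0.    1.06 -1.04]
1 30 0 0.09 30 None
1 30 0 0 30 None
1 30 0.3 0 30 None
1 30 0.3 0 42 None
1 30 0.6 0 30 None
1 30 0.6 0 54 [-0.09 -0.28  2.34  0.23  0.47 -0.35]
1 30 0.873 0 30 [-0.12 -0.32  2.48  1.87  0.18 -1.98]
1 30 0.873 0 65 [-0.06 -0.15  2.09  0.08  0.77 -0.19]
1 40 0 0.09 40 None
1 40 0 0 40 None
1 40 0.3 0 40 None
1 40 0.3 0 52 [-0.12 -0.27  2.48  0.41  0.31 -0.55]
1 40 0.6 0 40 [-0.13 -0.35  2.49  0.89  0.21 -1.02]
1 40 0.6 0 64 [-0.07 -0.2   2.23  0.11  0.68 -0.23]
1 40 0.873 0 40 [-0.1  -0.31  2.37  0.6   0.25 -0.7 ]
1 40 0.873 0 75 [-0.04 -0.05  1.97  0.04  0.97 -0.14]
1 50 0 0.09 50 None
1 50 0 0 50 [-0.13 -0.15  2.57  1.32  0.14 -1.48]
1 50 0.3 0 50 [-0.12 -0.28  2.5   0.52  0.27 -0.66]
1 50 0.3 0 62 [-0.09 -0.21  2.37  0.17  0.51 -0.3 ]
1 50 0.6 0 50 [-0.1  -0.31  2.39  0.32  0.39 -0.44]
1 5
[... 692 characters left out ...]
ne
-1 30 0.873 0 30 [-0.12 -0.32  2.48  1.87  0.18  1.16]
-1 30 0.873 0 65 None
-1 40 0 0.09 40 None
-1 40 0 0 40 None
-1 40 0.3 0 40 None
-1 40 0.3 0 52 None
-1 40 0.6 0 40 [-0.13 -0.35  2.49  0.89  0.21  2.12]
-1 40 0.6 0 64 None
-1 40 0.873 0 40 [-0.1  -0.31  2.37  0.6   0.25  2.44]
-1 40 0.873 0 75 None
-1 50 0 0.09 50 None
-1 50 0 0 50 [-0.13 -0.15  2.57  1.32  0.14  1.66]
-1 50 0.3 0 50 [-0.12 -0.28  2.5   0.52  0.27  2.48]
-1 50 0.3 0 62 None
-1 50 0.6 0 50 None
-1 50 0.6 0 74 None
-1 50 0.873 0 50 None
-1 50 0.873 0 85 None
-1 60 0 0.09 60 None
-1 60 0 0 60 None
-1 60 0.3 0 60 None
-1 60 0.3 0 72 None
-1 60 0.6 0 60 None
-1 60 0.6 0 84 None
-1 60 0.873 0 60 None
-1 60 0.873 0 95 None
```

```bash
python3 - <<'E'
from h import *
rv=ROT.as_rotvec()
manip.set_gripper(.07,20)
manip.move_pose(np.r_[DRV,.32],rv); manip.move_linear(np.r_[DRV,.184],.12)
s=manip.state(); print(s["clock"],s["tool_pos"],s["contact_force"])
manip.set_gripper(0,20)
s=manip.state(); print("grip",s["clock"],s["gripper_width"],s["contact_force"])
manip.move_linear(np.r_[DRV,.23],.06)
manip.move_linear(np.r_[DRV,.325],.15)
s=manip.state(); print("lift",s["clock"],s["gripper_width"],s["contact_force"])
manip.move_linear(np.r_[CUP,.325],.2)
import pickle
for n in("top","side"):
    c=cams.capture(n); pickle.dump(c,open(n+"1.pkl","wb")); cv2.imwrite(f"pics/{n}1.png",cv2.resize(c["image"],(400,300)))
cv2.imwrite("pics/both1.png",np.hstack([cv2.imread("pics/top1.png"),cv2.imread("pics/side1.png")]))
print(manip.state()["clock"])
E
```

```text
4.475 [0.66497838 0.06274688 0.18523256] [ 0.63067303  0.14904899 -0.17513985]
grip 5.2417 0.02333575263074238 [ 0.1377711  -0.62115646  0.94637429]
lift 6.9417 0.023515709137455026 [-0.15170694 -0.36809646 -1.11490193]
8.8083
```

View pics/both1.png

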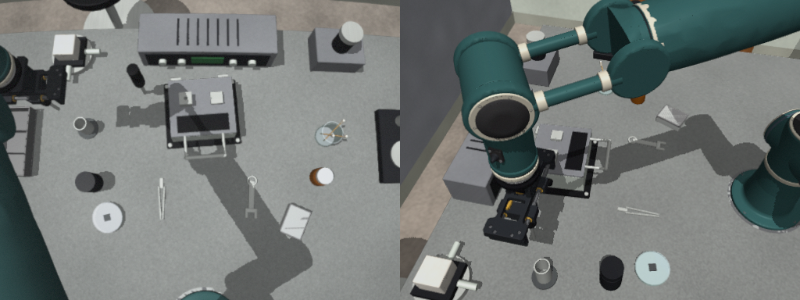

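The driver is held: width is 23.5 mm, and the clamp block at top (187,98) is empty. The cup is free at (85,125). Now I'll lower it.

```bash
python3 - <<'E'
from h import *
def p(t):
    s=manip.state(); print(t,round(s["clock"],2),s["tool_pos"].round(4) if hasattr(s["tool_pos"],'round') else s["tool_pos"],np.round(s["contact_force"],2),round(s["gripper_width"],4))
p("start")
manip.move_linear(np.r_[CUP,.175],.15); p("above rim")
for z in(.14,.115,.106,.102):
    manip.move_linear(np.r_[CUP,z],.06); p(z)
    f=manip.state()["contact_force"]
    if abs(f[2])>6 or np.hypot(f[0],f[1])>6: break
E
```

```text
start 8.81 [0.5994 0.3783 0.3251] [ 0.34 -0.5  -0.92] 0.024
above rim 9.96 [0.5998 0.3798 0.1765] [-0.05 -0.13 -0.69] 0.0234
0.14 10.69 [0.599  0.3793 0.1398] [ 0.76  0.22 -0.99] 0.0234
0.115 11.26 [0.5987 0.3791 0.1143] [ 0.4   0.26 -0.44] 0.0233
0.106 11.56 [0.5986 0.3791 0.1053] [ 0.34 -0.16 -1.44] 0.0235
0.102 11.81 [0.5988 0.3792 0.1017] [ 0.08 -0.19 -0.9 ] 0.0236
```

```bash
python3 - <<'E'
from h import *
manip.set_gripper(.05); manip.dwell(.3)
s=manip.state(); print(s["clock"],s["gripper_width"],s["contact_force"])
manip.move_linear(np.r_[CUP,.26],.12)
manip.move_pose(*lidpose(0,np.radians(68),1,.15))
out=[]
import pickle
for n in("top","side"):
    c=cams.capture(n); pickle.dump(c,open(n+"2.pkl","wb")); out.append(c)
print(manip.state()["clock"],manip.state()["tool_pos"])
T,S=out
cv2.imwrite("pics/p2.png",np.hstack([cv2.resize(S["image"],(400,300)),cv2.resize(S["image"][310:384,140:240],(400,300))]))
for c in out:
    P=cloud(c); P[c["z_map"]==0]=np.nan; P=P.reshape(-1,3)
    k=P[(np.abs(P[:,:2]-CUP).max(1)<.04)&(P[:,2]>.085)&(P[:,2]<.2)]
    if len(k): t=k[k[:,2]>k[:,2].max()-.012]; print(len(k),k[:,2].max(),t.mean(0),k[k[:,2]<.11].mean(0))
E
```

```text
12.675 0.04986003298851031 [-0.36525424  0.48599391  0.28230207]
15.7667 [ 0.45572905 -0.00058766  0.20836197]
201 0.14982594388452375 [0.59889159 0.37660636 0.14505664] [0.59567256 0.37129893 0.09707755]
284 0.15046935693874341 [0.60001787 0.38022953 0.14590801] [0.59580296 0.3861396  0.09772013]
```

View pics/p2.png

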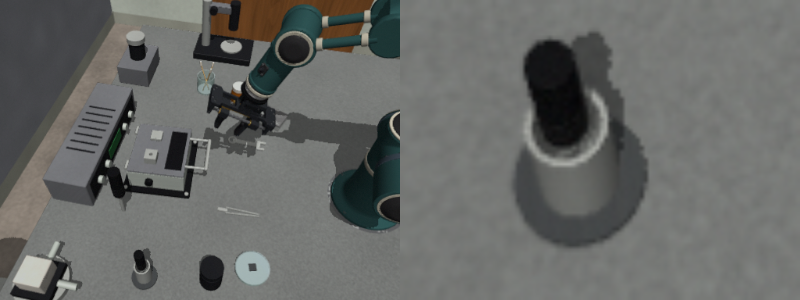

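The side view shows the driver standing upright in the cup at (140,262), let go, with the handle end at z ≈ 0.147. Forces are near zero. Now the bar.

```bash
python3 - <<'E'
from h import *
def p(t):
    s=manip.state(); print(t,round(s["clock"],2),np.round(s["tool_pos"],4),np.round(s["contact_force"],2),round(s["gripper_width"],4))
a=np.radians(68)
manip.set_gripper(.042)
for b in(.05,0): 
    pos,rv=lidpose(0,a,1,b); manip.move_linear(pos,.12,rot=rv); p(b)
manip.set_gripper(0,30); p("grip")
c=cams.capture("side"); cv2.imwrite("pics/p3.png",cv2.resize(c["image"][110:270,150:350],(750,600)))
E
```

```text
0.05 17.08 [0.4923 0.002  0.1153] [-0.15 -0.79  0.83] 0.0421
0 17.65 [0.5108 0.0036 0.0688] [ 0.14  0.08 -0.22] 0.0413
grip 18.23 [0.5094 0.0036 0.0677] [-4.99 -1.47  1.94] 0.0104
```

View pics/p3.png

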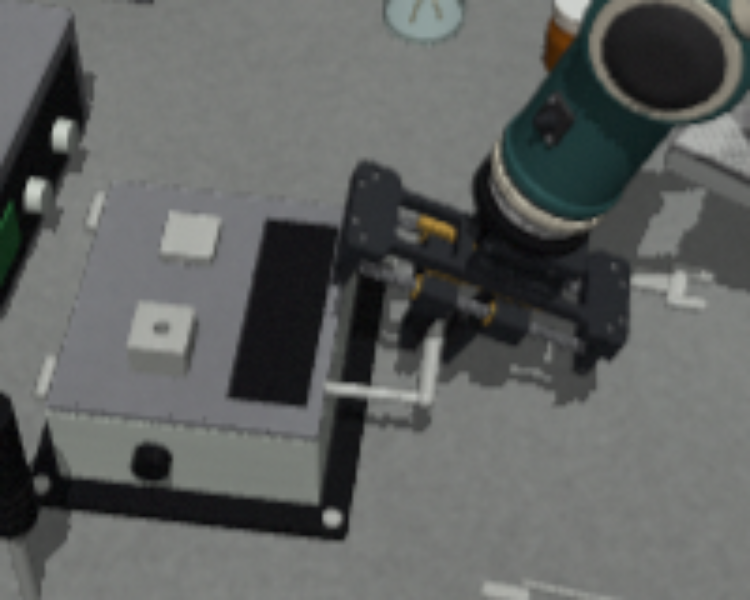

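The fingers grip the bar near its middle, width 10.4 mm. The −5 N in x says the bar lies about 1 mm nearer than I took it, so I'll shift the hinge by that. Now I'll raise it along the arc.

```bash
python3 - <<'E'
import h
from h import *
h.HINGE=HINGE-EX*.0013
def p(t):
    s=manip.state(); print(t,round(s["clock"],2),np.round(s["tool_pos"],4),np.round(s["contact_force"],2),round(s["gripper_width"],4))
for i,th in enumerate(np.linspace(0,.873,11)[1:]):
    pos,rv=lidpose(th,np.radians(68+30*th/.873)); manip.move_linear(pos,.05,rot=rv); p(round(th,2))
    if np.linalg.norm(manip.state()["contact_force"])>25: print("stop"); break
manip.dwell(.5); p("end")
import pickle
out=[cams.capture(n) for n in("top","side")]
cv2.imwrite("pics/p4.png",np.hstack([cv2.resize(c["image"],(400,300)) for c in out]))
ey=np.array([-EX[1],EX[0],0])
for c in out:
    P=cloud(c); P[c["z_map"]==0]=np.nan; P=P.reshape(-1,3); P=P[~np.isnan(P[:,0])]
    d=P-h.HINGE; x=d@EX; y=d@ey; z=d[:,2]
    m=(x<-.03)&(x>-.16)&(np.abs(y)<.09)&(z>.01); m&=np.abs(np.arctan2(z,-x)-.873)<.2
    q=np.polyfit(-x[m],z[m],1); print("lid deg",m.sum(),np.degrees(np.arctan(q[0])),np.median(z[m]+x[m]*q[0]))
    k=P[(np.abs(P[:,:2]-CUP).max(1)<.04)&(P[:,2]>.085)&(P[:,2]<.2)]
    if len(k): t=k[k[:,2]>k[:,2].max()-.012]; print("driver",k[:,2].max(),t.mean(0))
E
```

```text
0.09 18.83 [0.5096 0.0035 0.0879] [ 0.72  0.26 -3.67] 0.0103
0.17 19.38 [0.5115 0.0037 0.1076] [ 2.29 -0.42 -4.26] 0.0107
0.26 19.93 [0.5153 0.004  0.127 ] [ 2.95  0.13 -5.01] 0.0107
0.35 20.48 [0.5207 0.0045 0.146 ] [ 2.88  1.11 -5.86] 0.0102
0.44 21.02 [0.5278 0.0051 0.1644] [ 4.7   2.12 -6.04] 0.0104
0.52 21.56 [0.5363 0.0058 0.1818] [ 5.8   1.47 -8.58] 0.0103
0.61 22.1 [0.5461 0.0066 0.1982] [ 7.26  1.43 -9.81] 0.01
0.7 22.64 [0.5575 0.0076 0.2138] [ 5.68  1.44 -9.49] 0.01
0.79 23.18 [0.5701 0.0086 0.2284] [  5.26   1.39 -11.4 ] 0.0101
0.87 23.73 [0.5842 0.0098 0.2419] [  5.5    2.52 -13.05] 0.0101
end 24.23 [0.5841 0.0098 0.2418] [  6.28   2.49 -13.56] 0.0102
lid deg 800 48.368560599040656 0.01673462602462512
driver 0.14905736242109224 [0.59890875 0.37645088 0.14470654]
lid deg 2017 54.58298791017725 0.0008431058768318817
driver 0.15015593528789994 [0.59978518 0.38021468 0.14548139]
```

View pics/p4.png

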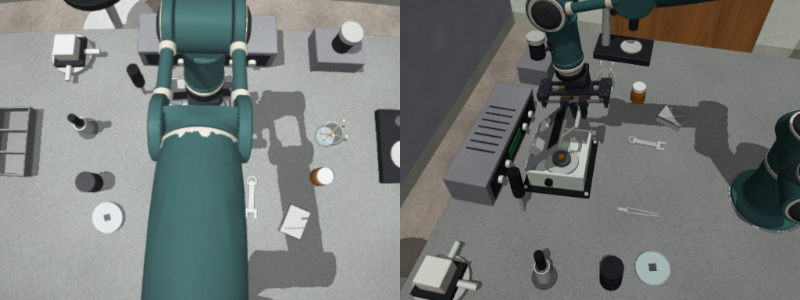

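The lid is open, and the box interior shows at side (562,157). The driver is still standing in the cup at (541,265).

The 14 N reading is mostly radial, along the lid, and the closing part is about 4 N. I'll ease it 2 mm towards the hinge and check the lid angle more robustly.

```bash
python3 - <<'E'
from h import *
s=manip.state(); p=np.array(s["tool_pos"]); th=.873
r=EX*np.cos(th)+np.array([0,0,-np.sin(th)])
manip.move_linear(p+.0025*r,.02); manip.dwell(.5)
s=manip.state(); print(s["clock"],s["tool_pos"],np.round(s["contact_force"],2),s["gripper_width"])
d=R.from_rotvec(s["tcp_rot"]).as_matrix()[:,0]; b=np.array(s["tool_pos"])-.019*d-HINGE
print("kin angle deg, radius",np.degrees(np.arctan2(b[2],-b@EX)-.0151),np.hypot(b[2],b@EX))
c=cams.capture("side"); P=cloud(c); P[c["z_map"]==0]=np.nan; P=P.reshape(-1,3); P=P[~np.isnan(P[:,0])]
ey=np.array([-EX[1],EX[0],0]); D=P-HINGE; x=-(D@EX); y=D@ey; z=D[:,2]
m=(x>.0)&(x<.15)&(np.abs(y)<.094)&(z>.012)
for a in range(40,62,2):
    t=np.radians(a); n=-x*np.sin(t)+z*np.cos(t)   # height above hinge plane: top at +7.5mm
    h,e=np.histogram(n[m],np.arange(-.03,.03,.0025)); print(a,h.max(),e[h.argmax()].round(4))
t=manip.state();print(t["clock"],np.abs(t["joint_velocities"]).max())
E
```

```text
25.1667 [0.58308323 0.00972992 0.2409366 ] [-5.12  0.63 -0.48] 0.010412575169946522
kin angle deg, radius 49.004524844794574 0.23181413650399782
40 210 0.025
42 314 0.025
44 504 0.0225
46 626 0.0175
48 822 0.0125
50 1314 0.0075
52 659 0.0025
54 473 -0.0
56 328 -0.005
58 257 -0.0075
60 207 -0.0125
25.2167 0.0023393973885905955
```

The plane count peaks sharply at 50° with the lid top 7.5 mm above the hinge axis, as it must be. Kinematics gives 49°. The force has dropped to 5 N and the arm is at rest, so I'm handing in.

```bash
python3 - <<'E'
from h import *
order.close_job(); s=manip.state(); print(s["clock"],np.round(s["tool_pos"],4),np.round(s["contact_force"],2))
E
```

```text
the job is handed in; nothing more can be done
the job is handed in; nothing more can be done
```

I moved the smaller hex driver from the lid's clamp block into the empty steel cup and let go. I then gripped the lift bar and raised the lid to about 50°. The job was handed in at about 25 s of the 53 s allowed, with the fingers still holding the lid.

**Last checks:**
- **Lid angle:** the camera depth gives 50° and the arm's kinematics give 49°.
- **Holding force:** about 5 N at the tool. It was 14 N right after the lift, mostly along the lid, until I moved 2.5 mm towards the hinge. I did not measure finger contact force directly; the fingers were gripping at 30 N.
- **Steadiness:** joint speeds were at most 0.002 rad/s.
- **Driver:** upright in the cup, handle end 0.149–0.150 m above the table against an expected 0.146 m, and unchanged after the lift.
- **Other things on the table:** the ones visible in the last pictures looked unmoved, but I did not measure them.

**Disagreements:** my first quick lid-angle fits gave 48° and 55°, because points from the box and gripper were mixed in. The plane check above replaced them. No state could be read after handing in, so the final second is unconfirmed.

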